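Tip a tray of sample tubes into the feeder channel

ROBOT

A 7-joint arm with a two-finger parallel gripper is mounted at the origin on a cart in front of the work surface, level with it; the furniture and walls round the work are solid. World frame = base frame: x ahead of the robot, y to its left, z up, the work surface at z = 0. Lengths are in m, angles in rad, forces in N, time in s.
With the tool pointing down it reaches from about 0.4 to 0.85 m from the base axis. Payload 10.4 kg.
Tool frame: the origin (TCP) lies at the very end of the fingers, on their centre line; the grasp point (between the pads) lies 19 mm behind it; y points along the fingers, x is the direction in which the jaws open and shut, and the axes are right-handed (so a half turn about y gives the same grasp; the last joint's range is limited). The gripper opens to 85 mm and grips with 20 to 120 N. Pads are 22 mm wide; open, the fingers measure 114 mm over their backs; the gripper's body (76 mm by 85 mm) begins 54 mm behind the grasp point. The pads swing forward as they close: fully open they stand 13 mm farther back than shut.
Start: joints at [-0.023, 0.332, -0.065, 1.46, 0.022, 1.35, -0.088], TCP at [0.625, 0, 0.231] pointing down, gripper open.
Joint ranges: [-2.6, 2.6], [-0.5, 2.12], [-1.47, 1.34], [0.16, 2.42], [-1.27, 4.41], [0.06, 2.06], [-2.6, 2.6]. Speed limits (rad/s): [2.22, 2.22, 2.79, 2.79, 3.14, 3.14, 3.14].

INTERFACE

Orientations are given as a rotation vector (axis times angle).
In Python, from workcell import env gives the robot as it stands.
- The arm moves only by the shell command python3 -m creep 'ROWS' [FORCE]. ROWS is JSON, a list of rows, each a list of 3 entries, a list of its own where there are three numbers: the turn, a rotation vector about the tool's x, y, z in degrees, then the shift along the tool's x, y, z in m, then the opening, from -1 (shut) to 1 (fully open), so that 0 is half open. In form: [[[wx, wy, wz], [x, y, z], jaw], ...]. A call has 1 to 12 rows; each row shifts and turns the commanded pose from where the row before left it, along the tool's axes as they then stand; what a row does not reach is not made up. A row lasts 1/12 s, in which the tool goes at most 41.7 mm and 7.16 degrees, less where a joint would pass 70% of its speed; a pose out of reach is approached as far as the arm can. A call with a gripper value outside its range is refused whole. The fingers move at their own pace and stop on an object; FORCE is the grip in N (left out, the last holds). Time passes only in rows, so rows that do not move let the fingers close. It gives the time, the measured TCP pose, the force and the opening at its end, in the units of the state.
- env.read_state(): the state, without advancing time (a new reading comes with each control period).
- env.grab_frame(name): name is "scene" or "side" or "wrist"; returns a dict with "pixels" (420x560x3 uint8, red, green, blue), "depth" (420x560 float32, m along the optical axis (not along the pixel's ray), 0 where there is no reading), "fx", "fy", "cx", "cy" (pixels), "pose" (4x4, takes a point from camera to world coordinates); the wrist camera has in their place "T_tool_cam" (4x4, takes a point from camera to tool coordinates, whose origin is the TCP and whose axes are the tool frame's). Camera axes: x right, y up, looking along -z (the intrinsics and any distortion apply to the point x, -y, -z); pixel columns grow to the right and rows downward; lengths in m; the calibration is good to about 2 mm. A picture is of the moment at which its call begins: read the wrist's pose just before it.
- env.finish_job(): hands the job in, once; it reports no verdict.
Trained networks look in a picture, given as the dict that the camera call returned (one of the last four; its "shot" number tells which), for a name from the list of things; names that differ only in an ending like _2 or _b are one class to them, and where a whole thing is asked for, a point or a joint stands for the part that bears it (a point fixed in the world has none). Each returns a list of dicts, best first, with "score" (0 to 1); they miss things now and then, are a little off and sometimes report something else, mostly with a low value. They report only what shows in the picture. A call takes as long as a camera call.
- env.recognise(picture, query): "bbox" ([left, top, width, height] in pixels, round what is visible of it).
The state is a dict: "time": time; "q": joint angles; "qd": joint speeds; "joint_torque": joint torques, N m; "tool_pos": TCP position; "tool_rot": TCP orientation; "force": force on the tool from outside, world axes, zero at the start; "torque": the same for the moment, N m; "opening": finger opening in m.
Only numpy, scipy, OpenCV 4.12 (cv2) and the standard library are available. Lean on these libraries where they do the work, as an engineer would, in place of code of your own. Each camera call takes 0.05 s, during which the arm holds its last target.

TASK

Load the tube feeder from the tray: carry the tray by its handle to the head of the feeder's channel, hold its open mouth over the sill with its side along the guide rail, and tip it so that all three tubes roll in single file into the channel, lying crosswise one behind the other. Then set the empty tray down flat on the bench, away from the feeder. Do not touch the tubes with the gripper, and leave the jar, the marker and the spanner alone.

Things in the scene. Friction and masses are not known exactly. Their poses are not given: they have to be found in the camera images.
- feeder: Tube feeder: aluminium U-channel fixed to the bench. Origin on the bench top under the channel's head; x points up-channel (away from the end stop), y towards the guide rail, z up. Channel from x = 0 (head) to -104 mm (stop), between y = -48 and +48 mm; floor at z = 48 mm at the head, falling to 33 mm at the stop. Base plate 4 mm thick, x -110 to 69, y -70 to 70 mm.
- sill (a point): Middle of the top of the feeder's sill, a round steel bar across the head of the channel at feeder x = 4 mm, z = 52 mm. Feeder axes.
- rail_face (a point): On the inner face of the guide rail, the feeder's long side wall: face at feeder y = +48 mm, running from the stop back past the sill to x = +62 mm, top at z = 91 mm; this point is at x = 31, z = 85 mm. The opposite wall (top at z = 75 mm) ends at the head, where it flares from y = -48 mm at x = -25 mm to y = -63 mm at x = +2 mm.
- stop_foot (a point): Middle of the channel's lower end, on its floor at the foot of the end stop (feeder x = -104, z = 33 mm). The stop's top is at z = 71 mm. Feeder axes.
- tray_grip (a point): Grip point of the handle of the loose white scoop-shaped tray (130 mm long, 0.2 kg). The handle is an upright plate 12 mm thick (along the tray's x) and 60 mm wide (along y) at its back; its top is 110 mm above the tray's underside, this point 85 mm; below 45 mm it is the back wall. Axes are the tray's: x from the open mouth to the handle, z up when it stands flat.
- tray_mouth (a point): Middle of the tray's open front edge (no lip), on the upper face of its 3 mm floor; 51 mm above the underside; from tray_grip 124 mm along the tray's -x and 34 mm down. Tray axes. The tray is 93 mm wide outside, 88 mm inside. A front leg under the floor stands 25 mm behind the mouth, down to the underside.
- tray_back (a point): Lowest point of the tray's floor, middle of its back edge, 8 mm above the underside. The floor falls 20 degrees from mouth to back, so in a level tray the tubes stay at the back (highest tube top 58 mm above the underside); they roll out only when the tray is tipped mouth down by more than 20 degrees, freely at 30 to 40. Tray axes.
- tube_1_center (a point): The rearmost of three alike capped sample tubes, rigid cylinders 84 mm long, 26 mm in diameter, 40 g; the point is its centre, y its long axis. They start side by side across the tray, against its back wall.
- tube_2_center (a point): The middle one of three alike capped sample tubes, rigid cylinders 84 mm long, 26 mm in diameter, 40 g; the point is its centre, y its long axis. They start side by side across the tray, against its back wall.
- tube_3_center (a point): The foremost (nearest the mouth) of three alike capped sample tubes, rigid cylinders 84 mm long, 26 mm in diameter, 40 g; the point is its centre, y its long axis. They start side by side across the tray, against its back wall.
- jar: Bystander: empty specimen jar with a screw lid, 47 mm wide, 80 mm high, standing left of the work; origin at the centre of its foot. To be left alone.
- marker: Bystander: marker pen, 137 mm long and 14 mm thick, lying crosswise on the bench beyond the work; origin under its middle, y along the pen. To be left alone.
- spanner: Bystander: open-ended spanner, 122 mm long and 5 mm thick, lying crosswise on the bench beyond the work; origin under its middle, y along it. To be left alone.

How it is judged:
By the outcome, as a careful person would: the job done as asked, in the order asked, and still so for the second after the job is handed in, with the robot touching nothing.
It also fails if it takes over 56 s, if anything falls off the work surface, if the arm or the gripper's body presses on something with over 40 N, if the wrist force passes 120 N, or if a joint passes its speed limit or range.

## Working session

There is one attempt and no reset: what is moved stays moved. The work goes in short steps, Python scripts to look and compute and a shell command to move; the robot and the scene stay as the last step left them, time stands still between calls to the robot, and variables do not carry over. Pictures are saved under pics/ and viewed, and the job is handed in when it is done.

```bash
ls; mkdir -p pics; python3 - <<'E'
from workcell import env
import cv2
s=env.read_state(); print({k:s[k] for k in('time','tool_pos','tool_rot','opening','force')})
for n in('scene','side'):
    f=env.grab_frame(n); cv2.imwrite(f'pics/{n}0.png',f['pixels'][:,:,::-1]); print(n,f['fx'],f['cx'],f['cy'],f['pose'].round(3).tolist(),[k for k in f])
    for q in('feeder','tray_grip','tube_1_center','jar','marker','spanner','sill','tray_mouth'):
        print(q,[(r['bbox'],round(r['score'],2)) for r in env.recognise(f,q)[:3]])
E
```

```text
pics
{'time': 0.0, 'tool_pos': array([ 6.24613756e-01, -2.83930005e-05,  2.30493445e-01]), 'tool_rot': array([-1.57086845e+00,  1.19315872e-03,  1.08729649e-03]), 'opening': 0.08538716565711767, 'force': array([-0.55050204, -0.47006655, -0.1462053 ])}
scene 481.6275852785124 275.6324254805465 214.47616162911322 [[-0.218, 0.391, -0.894, -0.535], [-0.976, -0.077, 0.205, 0.423], [0.011, 0.917, 0.398, 0.576], [0.0, 0.0, 0.0, 1.0]] ['pixels', 'depth', 'fx', 'fy', 'cx', 'cy', 'pose', 'shot']
feeder [([317.3, 206.1, 75.4, 60.0], 0.63)]
tray_grip [([223.1, 206.6, 49.9, 59.8], 0.71)]
tube_1_center []
jar [([159.1, 213.9, 18.7, 37.7], 0.71)]
marker [([269.8, 213.5, 45.6, 13.4], 0.54)]
spanner [([322.8, 210.7, 38.6, 6.6], 0.55)]
sill [([317.7, 206.7, 72.2, 58.8], 0.82)]
tray_mouth [([220.7, 207.4, 53.6, 57.3], 0.72)]
side 451.416156021132 278.1893708761654 208.0432966370671 [[0.626, -0.607, 0.489, 1.027], [0.78, 0.491, -0.389, -0.195], [-0.004, 0.625, 0.781, 0.826], [0.0, 0.0, 0.0, 1.0]] ['pixels', 'depth', 'fx', 'fy', 'cx', 'cy', 'pose', 'shot']
feeder [([138.0, 198.2, 101.3, 109.0], 0.59)]
tray_grip [([260.3, 161.0, 64.5, 65.6], 0.72)]
tube_1_center [([294.4, 197.1, 15.2, 13.5], 0.57)]
jar [([365.1, 156.5, 26.4, 36.7], 0.85)]
marker []
spanner [([142.4, 196.6, 97.9, 110.1], 0.2)]
sill [([139.0, 196.9, 98.8, 108.8], 0.76)]
tray_mouth [([254.2, 158.6, 71.4, 64.1], 0.71)]
```

View pics/scene0.png

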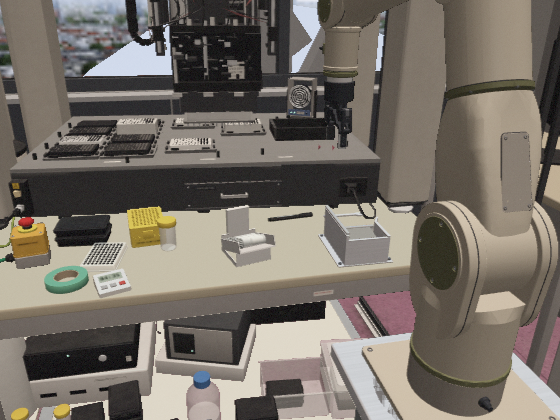

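View pics/side0.png

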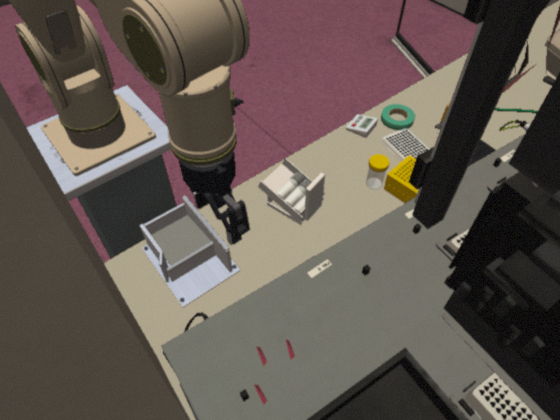

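```bash
cat > h.py <<'E'
import numpy as np, cv2
from scipy.spatial.transform import Rotation as R
from workcell import env
def cloud(f,T=None):
    d=f['depth']; v,u=np.mgrid[:d.shape[0],:d.shape[1]]
    P=np.stack([(u-f['cx'])/f['fx']*d,-(v-f['cy'])/f['fy']*d,-d],-1)
    T=f['pose'] if T is None else T
    return P@T[:3,:3].T+T[:3,3], d>0
def wristT(s,f):
    T=np.eye(4);T[:3,:3]=R.from_rotvec(s['tool_rot']).as_matrix();T[:3,3]=s['tool_pos'];return T@f['T_tool_cam']
E
python3 - <<'E'
from h import *
cols=[];pts=[]
for n in('scene','side','wrist'):
    s=env.read_state(); f=env.grab_frame(n)
    T=wristT(s,f) if n=='wrist' else None
    P,m=cloud(f,T)
    np.savez(f'{n}0.npz',P=P,m=m,px=f['pixels'])
    if n=='wrist': cv2.imwrite('pics/wrist0.png',f['pixels'][:,:,::-1]); print(f['T_tool_cam'].round(3).tolist(),f['fx'])
    # topdown: x 0.3..0.9 up, y 0.45..-0.45
    k=m&(P[...,2]>-.02)&(P[...,2]<.15)&(P[...,0]>.3)&(P[...,0]<.9)&(abs(P[...,1])<.4)
    q=P[k];c=f['pixels'][k]
    o=np.argsort(q[:,2]);q=q[o];c=c[o]
    im=np.zeros((600,800,3),np.uint8)
    r=((.9-q[:,0])*1000).astype(int);cc=((.4-q[:,1])*1000).astype(int)
    hh=cv2.applyColorMap(np.clip(q[:,2]*1700+20,0,255).astype(np.uint8).reshape(-1,1),cv2.COLORMAP_JET)[:,0]
    for dr in(0,1):
        for dc in (0,1): im[np.clip(r+dr,0,599),np.clip(cc+dc,0,799)]=hh
    cv2.imwrite(f'pics/td_{n}.png',im)
sc=cv2.imread('pics/scene0.png')[180:290,200:410];sd=cv2.imread('pics/side0.png')[140:310,120:340]
cv2.imwrite('pics/crop.png',np.hstack([cv2.resize(sc,(400,300),interpolation=2),cv2.resize(sd,(400,300),interpolation=2)]))
E
```

```text
[[1.0, 0.001, -0.0, 0.001], [-0.001, 0.274, -0.962, -0.143], [-0.001, 0.962, 0.274, 0.069], [0.0, 0.0, 0.0, 1.0]] 375.1121911894833
```

View pics/crop.png

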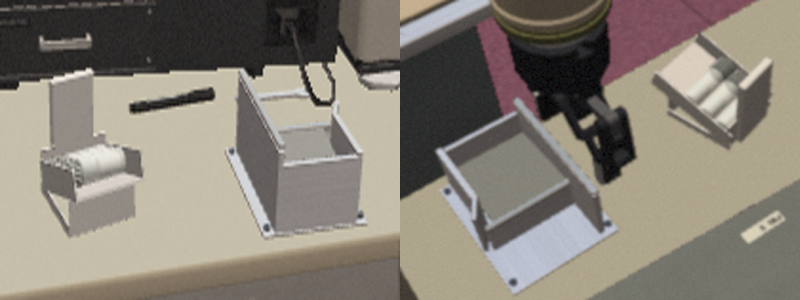

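View pics/td_side.png

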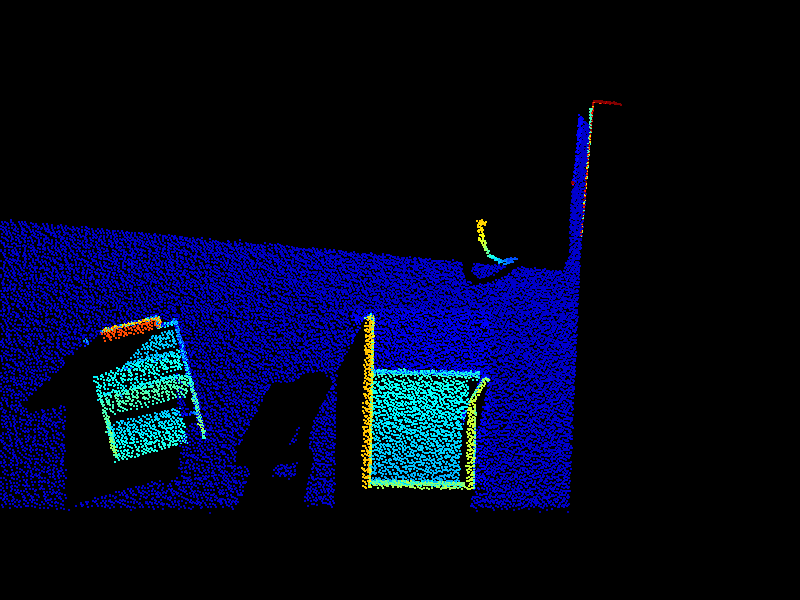

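View pics/td_scene.png

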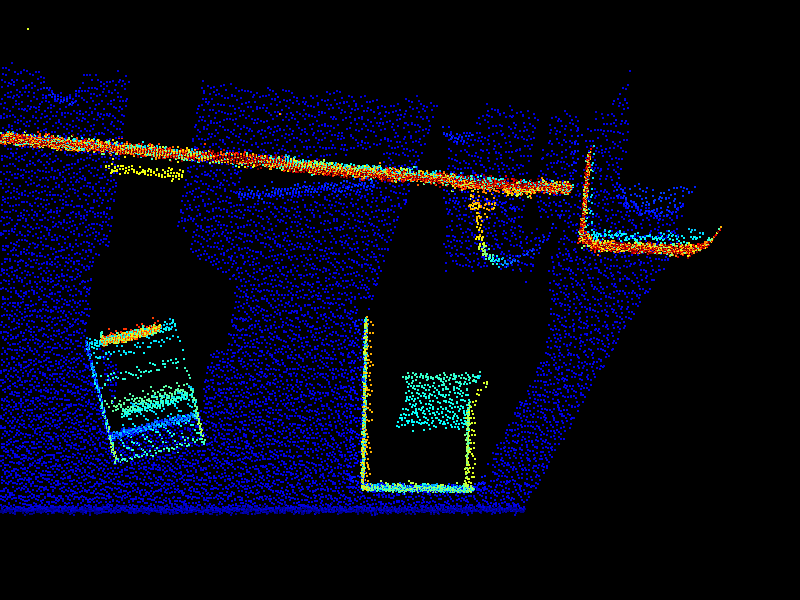

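View pics/wrist0.png

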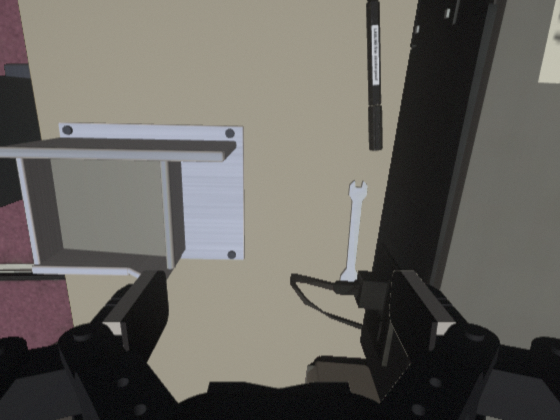

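```bash
python3 - <<'E'
from h import *
D={n:np.load(f'{n}0.npz') for n in('scene','side','wrist')}
def line(P):
    c=P[:,:2].mean(0);u,s,v=np.linalg.svd(P[:,:2]-c);d=v[0]*np.sign(v[0,np.argmax(abs(v[0]))]);return c,d
for n,d in D.items():
    P=d['P'][d['m']]
    bx=lambda x0,x1,y0,y1,z0,z1:P[(P[:,0]>x0)&(P[:,0]<x1)&(P[:,1]>y0)&(P[:,1]<y1)&(P[:,2]>z0)&(P[:,2]<z1)]
    b=bx(.55,.75,-.05,.1,-.02,.015); print(n,'bench z', np.percentile(b[:,2],[10,50,90]).round(4))
    r=bx(.40,.60,.01,.06,.086,.1); 
    if len(r)>20:
        c,v=line(r);print(' railtop n',len(r),'z',np.median(r[:,2]).round(4),'yaw',np.degrees(np.arctan2(v[1],v[0])).round(2),'c',c.round(4),'x',np.percentile(r[:,0],[1,99]).round(4),'yresid',np.percentile((r[:,:2]-c)@[-v[1],v[0]],[2,98]).round(4))
    w=bx(.42,.52,-.1,-.05,.068,.08)
    if len(w)>20:
        c,v=line(w[w[:,0]<.49]);print(' wall',len(w),np.median(w[:,2]).round(4),np.degrees(np.arctan2(v[1],v[0])).round(2),c.round(4))
    st=bx(.38,.43,-.06,.02,.064,.078)
    if len(st)>20:
        c,v=line(st);print(' stop',len(st),np.median(st[:,2]).round(4),v.round(4),c.round(4),np.percentile(st[:,0],[2,98]).round(4))
    si=bx(.50,.56,-.06,.02,.049,.056)
    if len(si)>5:
        c,v=line(si);print(' sill',len(si),np.percentile(si[:,2],[50,95]).round(4),v.round(4),c.round(4))
    h=bx(.5,.65,.15,.35,.1,.125)
    if len(h)>10:
        c,v=line(h);print(' handletop',len(h),np.median(h[:,2]).round(4),v.round(4),np.degrees(np.arctan2(v[1],v[0])).round(2),c.round(4),np.percentile((h[:,:2]-c)@v,[2,98]).round(4),np.percentile((h[:,:2]-c)@[-v[1],v[0]],[2,98]).round(4))
E
```

```text
scene bench z [0.0015 0.0031 0.0075]
 railtop n 153 z 0.0933 yaw -1.05 c [0.4907 0.0343] x [0.4118 0.5799] yresid [-0.0052  0.0034]
 wall 98 0.0765 -0.88 [ 0.4547 -0.0688]
 stop 147 0.0699 [0.0211 0.9998] [ 0.4126 -0.0193] [0.4089 0.4173]
 sill 94 [0.051  0.0548] [0.0231 0.9997] [ 0.5188 -0.0311]
 handletop 137 0.1083 [-0.2372  0.9714] 103.72 [0.5662 0.2699] [-0.0296  0.0284] [-0.0074  0.0055]
side bench z [-0.0022  0.      0.004 ]
 railtop n 300 z 0.0904 yaw -1.13 c [0.5034 0.0323] x [0.4161 0.5837] yresid [-0.0038  0.0047]
 wall 168 0.0742 -1.28 [ 0.4556 -0.0707]
 stop 137 0.0692 [0.0178 0.9998] [ 0.4159 -0.0211] [0.4117 0.4193]
 sill 124 [0.0506 0.0534] [0.0157 0.9999] [ 0.5257 -0.0193]
 handletop 149 0.1084 [-0.2263  0.974 ] 103.08 [0.573 0.268] [-0.0274  0.0301] [-0.0046  0.0067]
wrist bench z [-0.0003  0.0008  0.0047]
 railtop n 2573 z 0.0917 yaw -1.21 c [0.5008 0.0331] x [0.4186 0.5833] yresid [-0.0043  0.0038]
 wall 1083 0.0747 -1.26 [ 0.4549 -0.069 ]
 stop 1060 0.0704 [0.0216 0.9998] [ 0.4162 -0.0187] [0.4122 0.4188]
 sill 809 [0.0516 0.0533] [0.0238 0.9997] [ 0.5259 -0.0187]
```

```bash
python3 -m creep '[[[0,0,0],[0,0,0.04],1],[[0,0,0],[0,0,0.04],1],[[0,0,0],[-0.01,0,0.04],1],[[0,0,0],[-0.01,0,0.04],1],[[0,0,0],[-0.01,0,0.04],1],[[0,0,0],[-0.01,0,0.02],1],[[0,0,0],[0,0,0],1],[[0,0,0],[0,0,0],1]]'
python3 - <<'E'
from h import *
s=env.read_state(); f=env.grab_frame('wrist'); P,m=cloud(f,wristT(s,f)); np.savez('wrist1.npz',P=P,m=m,px=f['pixels']);cv2.imwrite('pics/wrist1.png',f['pixels'][:,:,::-1]);print(s['tool_pos'],s['time'])
E
```

```text
time: 1.72
tool_pos: [0.5843, 0.2216, 0.2314]
tool_rot: [-1.571, -0.003, 0.002]
force: [0.6, -0.3, -0.5]
opening: 0.0854
[0.58434684 0.22163062 0.23137926] 1.7167
```

View pics/wrist1.png

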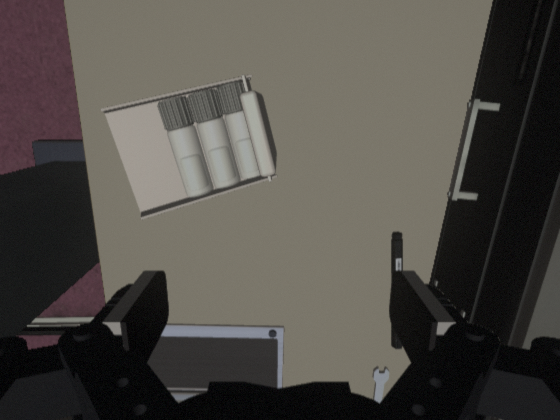

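```bash
python3 - <<'E'
from h import *
d=np.load('wrist1.npz');P=d['P'][d['m']]
k=(P[:,2]>.1)&(P[:,2]<.125)&(P[:,0]>.5)&(P[:,0]<.65)&(P[:,1]>.15)&(P[:,1]<.35);h=P[k]
r=cv2.minAreaRect((h[:,:2]*1000).astype(np.float32));print('handle',len(h),np.median(h[:,2]),r)
c=h[:,:2].mean(0);v=np.linalg.svd(h[:,:2]-c)[2][0];print(c,np.degrees(np.arctan2(v[1],v[0])))
k=(P[:,2]>.02)&(P[:,2]<.125)&(P[:,0]>.4)&(P[:,0]<.65)&(P[:,1]>.18)&(P[:,1]<.36);t=P[k]
print('tray',cv2.minAreaRect((t[:,:2]*1000).astype(np.float32)))
k=(P[:,2]>.045)&(P[:,2]<.058)&(P[:,0]<.47)&(P[:,0]>.4)&(P[:,1]>.18)&(P[:,1]<.34);t=P[k]
print('mouth',np.percentile(t[:,0],[1,5,50]),np.percentile(t[:,1],[2,98]), len(t))
b=P[(P[:,0]>.6)&(P[:,0]<.66)&(P[:,1]>.1)&(P[:,1]<.3)&(abs(P[:,2])<.02)];print('bench',np.median(b[:,2]))
E
```

```text
handle 1513 0.11023868726202518 ((570.8854370117188, 270.09051513671875), (12.16157341003418, 59.93244934082031), 14.046521186828613)
[0.57098398 0.2711359 ] -75.99327576973877
tray ((513.4703369140625, 255.94773864746094), (130.5679931640625, 92.9423828125), 14.087528228759766)
mouth [0.44232244 0.44551866 0.45789613] [0.20088261 0.28529111] 2201
bench 0.0005248638457011623
```

```bash
python3 -m creep '[[[0,0,0],[-0.0134,0,0.025],0],[[0,0,0],[0,0,0.024],0],[[0,-7,0],[0,0,0],0],[[0,-7,0],[0,0,0],0],[[0,0,0],[0,0.03,0],0],[[0,0,0],[0,0.03,0],0],[[0,0,0],[0,0.02,0],0],[[0,0,0],[0,0,0],0]]'
python3 - <<'E'
from h import *
s=env.read_state(); f=env.grab_frame('wrist');cv2.imwrite('pics/wrist2.png',f['pixels'][:,:,::-1]);print(s['tool_pos'],s['time'],s['opening'],R.from_rotvec(s['tool_rot']).as_matrix().round(3))
E
```

```text
time: 2.43
tool_pos: [0.5705, 0.2656, 0.1465]
tool_rot: [-1.566, -0.184, 0.195]
force: [0.8, -0.5, 0.1]
opening: 0.0428
[0.57048512 0.26555533 0.14647195] 2.4333 0.04275076609659555 [[ 0.971 -0.006 -0.239]
 [ 0.239 -0.004  0.971]
 [-0.007 -1.    -0.003]]
```

View pics/wrist2.png

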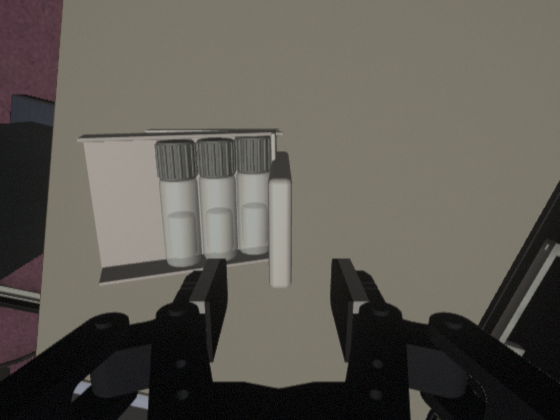

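```bash
python3 -m creep '[[[0,0,0],[0,0,0.004],0],[[0,0,0],[0,0.025,0],0],[[0,0,0],[0,0.025,0],0],[[0,0,0],[0,0.02,0],0],[[0,0,0],[0,0.008,0],0],[[0,0,0],[0,0,0],0],[[0,0,0],[0,0,0],0]]'
python3 - <<'E'
from h import *
s=env.read_state(); f=env.grab_frame('wrist');cv2.imwrite('pics/wrist3.png',f['pixels'][:,:,::-1]);print(s['tool_pos'],s['time'],s['opening'],R.from_rotvec(s['tool_rot']).as_matrix().round(3))
E
```

```text
time: 3.07
tool_pos: [0.5717, 0.2733, 0.0751]
tool_rot: [-1.562, -0.193, 0.19]
force: [-0.2, -0.1, -0.1]
opening: 0.0429
[0.57166027 0.2732741  0.0751304 ] 3.0667 0.04285348223406587 [[ 0.97   0.002 -0.242]
 [ 0.242  0.001  0.97 ]
 [ 0.002 -1.     0.   ]]
```

View pics/wrist3.png

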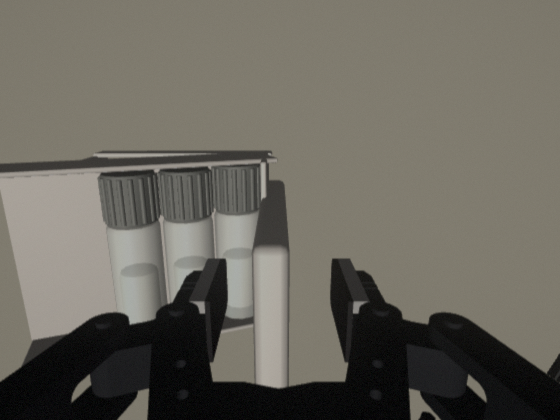

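```bash
python3 -m creep '[[[0,0,0],[-0.002,0.005,-0.002],0],[[0,0,0],[0,0,0],0],[[0,0,0],[0,0,0],-1],[[0,0,0],[0,0,0],-1],[[0,0,0],[0,0,0],-1],[[0,0,0],[0,0,0],-1],[[0,0,0],[0,0,0],-1],[[0,0,0],[0,0,0],-1],[[0,0,0],[0,0,0],-1]]' 80
python3 - <<'E'
from h import *
s=env.read_state(); f=env.grab_frame('wrist');cv2.imwrite('pics/wrist4.png',f['pixels'][:,:,::-1]);print(s['tool_pos'],s['time'],s['opening'],s['force'],R.from_rotvec(s['tool_rot']).as_matrix().round(3))
E
```

```text
time: 3.87
tool_pos: [0.5696, 0.2706, 0.0689]
tool_rot: [-1.562, -0.193, 0.191]
force: [-0.2, 0.1, 5.1]
opening: 0.0111
[0.56961302 0.27063593 0.06886531] 3.8667 0.011089898041361347 [-0.16690652  0.10748306  5.10703298] [[ 0.97   0.001 -0.242]
 [ 0.242  0.     0.97 ]
 [ 0.001 -1.     0.   ]]
```

View pics/wrist4.png

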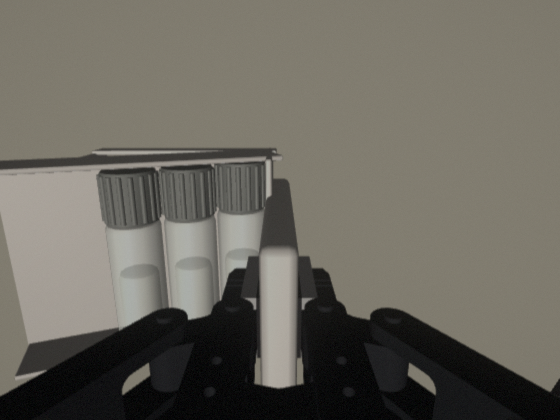

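```bash
python3 -m creep '[[[0,0,0],[0,-0.005,0],-1],[[0,0,0],[0,-0.012,0],-1],[[0,0,0],[0,-0.02,0],-1],[[0,0,0],[0,-0.028,0],-1],[[0,0,0],[0,-0.028,0],-1],[[0,0,0],[0,-0.022,0],-1],[[0,0,0],[0,-0.015,0],-1],[[0,2,0],[0,-0.006,0],-1],[[0,4,0],[0,0,0],-1],[[0,5,0],[0,0,0],-1],[[0,3.2,0],[0,0,0],-1],[[0,1,0],[0,0,0],-1]]'
python3 -m creep '[[[0,0,0],[0.003,0,-0.008],-1],[[0,0,0],[0.005,0,-0.018],-1],[[0,0,0],[0.007,0,-0.028],-1],[[0,0,0],[0.008,0,-0.033],-1],[[0,0,0],[0.008,0,-0.035],-1],[[0,0,0],[0.008,0,-0.035],-1],[[0,0,0],[0.008,0,-0.035],-1],[[0,0,0],[0.008,0,-0.033],-1],[[0,0,0],[0.007,0,-0.028],-1],[[0,0,0],[0.005,0,-0.022],-1],[[0,0,0],[0.003,0,-0.013],-1],[[0,0,0],[0.002,0,-0.006],-1]]'
python3 - <<'E'
from h import *
for n in('wrist','scene'):
    s=env.read_state(); f=env.grab_frame(n);cv2.imwrite(f'pics/{n}5.png',f['pixels'][:,:,::-1])
print(s['tool_pos'],s['time'],s['opening'],s['force'],R.from_rotvec(s['tool_rot']).as_matrix().round(3))
E
```

```text
time: 4.92
tool_pos: [0.5688, 0.2704, 0.2046]
tool_rot: [-1.571, 0.019, -0.018]
force: [0.5, -1.1, -3.6]
opening: 0.0112
time: 5.92
tool_pos: [0.635, -0.0281, 0.2043]
tool_rot: [-1.572, 0.018, -0.018]
force: [-0.2, -0.0, -4.1]
opening: 0.0112
[ 0.63518057 -0.02760309  0.20426723] 5.9667 0.011193213133312327 [-0.26504558 -1.33165659 -4.02151789] [[ 1.    -0.     0.023]
 [-0.023 -0.001  1.   ]
 [-0.    -1.    -0.001]]
```

View pics/wrist5.png

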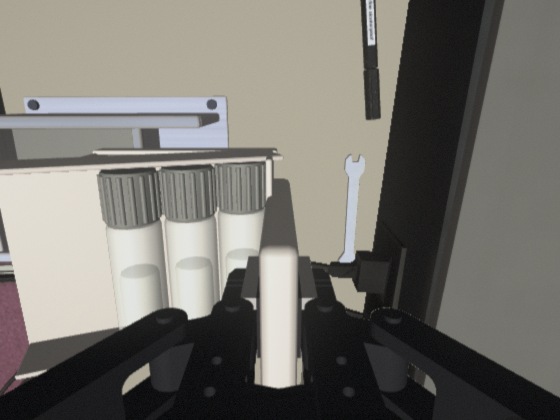

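View pics/scene5.png

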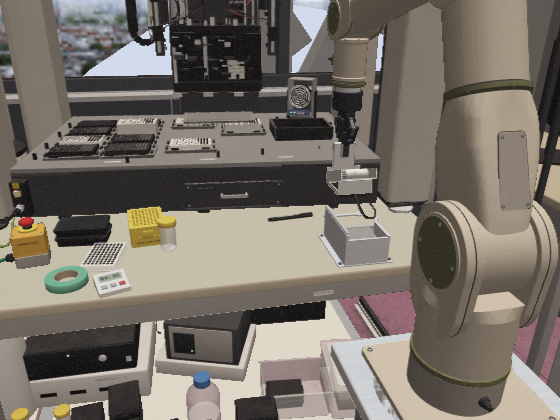

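```bash
python3 - <<'E'
from h import *
s=env.read_state(); f=env.grab_frame('wrist');P,m=cloud(f,wristT(s,f))
O=np.array([.522,-.0189]);a=np.radians(-1.2);ex=np.array([np.cos(a),np.sin(a)]);ey=np.array([-ex[1],ex[0]])
Q=P.copy();Q[...,:2]=np.stack([(P[...,:2]-O)@ex,(P[...,:2]-O)@ey],-1);Q=Q[m]*1000
def box(x0,x1,y0,y1,z0,z1): return Q[(Q[:,0]>x0)&(Q[:,0]<x1)&(Q[:,1]>y0)&(Q[:,1]<y1)&(Q[:,2]>z0)&(Q[:,2]<z1)]
r=box(-80,75,40,65,85,97)
for x0 in(-70,-40,-10,20,45):
    b=r[(r[:,0]>x0)&(r[:,0]<x0+20)]
    if len(b)>5: print('rail',x0,len(b),np.percentile(b[:,1],[3,50,97]).round(1),np.median(b[:,2]).round(1))
print('rail xmax',np.percentile(r[:,0],99))
T=box(-40,130,-80,60,140,260)
for x0 in range(-10,125,15):
    b=T[(T[:,0]>x0)&(T[:,0]<x0+15)]
    if len(b)>5: print('tray',x0,len(b),'ymax',np.percentile(b[:,1],[97,99.5]).round(1),'z@ymax',np.median(b[b[:,1]>np.percentile(b[:,1],97)][:,2]).round(1))
print('mouth x',np.percentile(T[:,0],[.2,1]))
h=box(90,140,-60,40,235,260);print('handle top',cv2.minAreaRect(h[:,:2].astype(np.float32)),np.median(h[:,2]))
print('tcp', (s['tool_pos'][:2]-O)@ex,(s['tool_pos'][:2]-O)@ey,s['tool_pos'][2])
fl=T[(T[:,0]<30)];
for x0 in(-5,5,15):
    b=box(x0,x0+10,-30,10,140,260);print('floor',x0,len(b),np.median(b[:,2]) if len(b) else 0)
E
```

```text
rail -70 388 [47.4 51.4 55.2] 91.8
rail -40 388 [47.4 51.4 55.2] 91.8
rail -10 394 [47.3 51.3 55.1] 91.8
rail 20 385 [47.2 51.3 55.1] 91.9
rail 45 337 [47.2 51.2 55.1] 91.8
rail xmax 60.78002899814689
tray -10 7378 ymax [34.1 41.6] z@ymax 185.1
tray 5 7727 ymax [41.5 41.7] z@ymax 191.0
tray 20 4372 ymax [41.6 41.7] z@ymax 177.5
tray 35 4862 ymax [41.6 41.7] z@ymax 173.3
tray 50 6341 ymax [41.6 41.7] z@ymax 169.9
tray 65 6034 ymax [41.5 41.7] z@ymax 163.2
tray 80 5897 ymax [41.5 41.7] z@ymax 158.6
tray 95 6907 ymax [41.5 41.6] z@ymax 158.2
tray 110 7897 ymax [25.5 41.4] z@ymax 169.7
mouth x [-9.67760533 -8.40985888]
handle top ((115.07167053222656, 0.21829986572265625), (45.78560256958008, 41.99651336669922), 46.1654052734375) 245.97400264657873
tcp 0.1131387476370107 -0.004199633747983304 0.2042493002837742
floor -5 2039 183.15059690753606
floor 5 1910 179.50142716459212
floor 15 1802 175.8940894051264
```

```bash
python3 -m creep '[[[0,0,-2],[0,0,0],-1],[[0,0,-4],[0,0,0],-1],[[0,0,-5],[0,0,0],-1],[[0,0,-3],[0,0,0],-1],[[0,0,-1],[0,0,0],-1],[[0,0,0],[0,0,0],-1],[[0,0,0],[0,0,0],-1]]'
python3 - <<'E'
from h import *
s=env.read_state()
print(s['tool_pos'],s['time'],s['opening'],s['q'].round(2),R.from_rotvec(s['tool_rot']).as_matrix().round(3))
E
```

```text
time: 6.65
tool_pos: [0.6349, -0.0236, 0.2046]
tool_rot: [-1.563, -0.19, -0.22]
force: [0.5, 0.1, -3.8]
opening: 0.0116
[ 0.63494769 -0.02363023  0.20462173] 6.65 0.011575595479999683 [ 0.01  0.19 -0.06  1.72  0.03  0.97 -0.08] [[ 0.966  0.258  0.019]
 [-0.019 -0.005  1.   ]
 [ 0.258 -0.966  0.   ]]
```

```bash
python3 -m creep '[[[0,0,0],[-0.0013,0.005,0],-1],[[0,0,0],[-0.0026,0.01,0],-1],[[0,0,0],[-0.0039,0.0145,0],-1],[[0,0,0],[-0.0039,0.0145,0],-1],[[0,0,0],[-0.0033,0.012,0],-1],[[0,0,0],[-0.002,0.0075,0],-1],[[0,0,0],[-0.0011,0.0041,0],-1],[[0,0,0],[0,0,0],-1],[[0,0,0],[0,0,0],-1]]'
cat > m.py <<'E'
from h import *
import sys
s=env.read_state(); f=env.grab_frame('wrist');P,m=cloud(f,wristT(s,f))
cv2.imwrite(f'pics/w{sys.argv[1]}.png',f['pixels'][:,:,::-1])
g=env.grab_frame('side');cv2.imwrite(f'pics/s{sys.argv[1]}.png',cv2.resize(g['pixels'][130:310,100:340,::-1],(800,600)))
O=np.array([.522,-.0189]);a=np.radians(-1.2);ex=np.array([np.cos(a),np.sin(a)]);ey=np.array([-ex[1],ex[0]])
Rm=R.from_rotvec(s['tool_rot']).as_matrix()
print('t',s['time'],'force',s['force'].round(1),'open',s['opening'].round(4),'tilt',np.degrees(np.arctan2(Rm[2,0],Rm[0,0])).round(2),'yaw',np.degrees(np.arctan2(Rm[1,0],Rm[0,0])).round(2))
def F(p): return np.r_[(p[:2]-O)@ex,(p[:2]-O)@ey,p[2]]*1000
print('TCP feeder',F(s['tool_pos']).round(1),'mouth est',F(s['tool_pos']+Rm@np.array([-.1235,.018,-.0006])).round(1))
Q=P.copy();Q[...,:2]=np.stack([(P[...,:2]-O)@ex,(P[...,:2]-O)@ey],-1);Q=Q[m]*1000
r=Q[(Q[:,0]>-90)&(Q[:,0]<58)&(Q[:,1]>44)&(Q[:,1]<60)&(Q[:,2]>88)&(Q[:,2]<96)]
if len(r)>30: print('rail y',np.percentile(r[:,1],[3,50,97]).round(1),len(r),'z',np.median(r[:,2]).round(1))
# tray in tool frame: +z wall
L=(P[m]-s['tool_pos'])@Rm*1000
t=L[(L[:,0]>-115)&(L[:,0]<-15)&(abs(L[:,2])<50)&(L[:,1]>-10)&(L[:,1]<40)]
tz=t[t[:,2]>40]; print('tray +side (tool z)',np.percentile(tz[:,2],[50,95]).round(1) if len(tz) else None,len(tz))
E
python3 m.py 6
```

```text
time: 7.4
tool_pos: [0.6353, -0.0249, 0.1345]
tool_rot: [-1.564, -0.189, -0.222]
force: [0.6, 0.2, -3.5]
opening: 0.0107Traceback (most recent call last):
  File "m.py", line 8, in <module>
    print('t',s['time'],'force',s['force'].round(1),'open',s['opening'].round(4),'tilt',np.degrees(np.arctan2(Rm[2,0],Rm[0,0])).round(2),'yaw',np.degrees(np.arctan2(Rm[1,0],Rm[0,0])).round(2))
                                                           ^^^^^^^^^^^^^^^^^^
AttributeError: 'float' object has no attribute 'round'
```

View pics/w6.png

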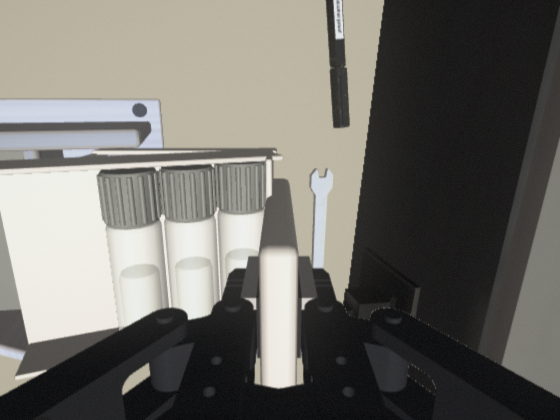

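View pics/s6.png

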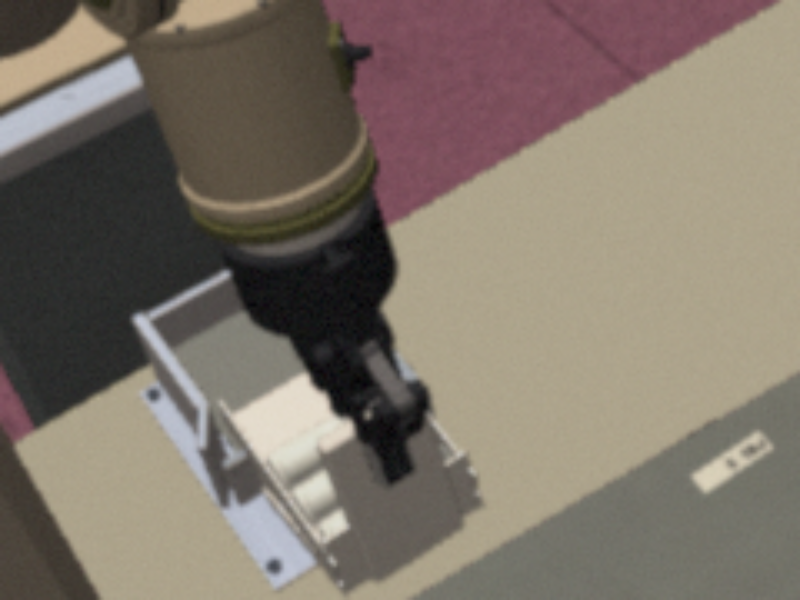

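```bash
sed -i "s/s\['opening'\].round(4)/round(s['opening'],4)/" m.py; python3 m.py 7
```

```text
t 7.5 force [ 0.2 -0.1 -4. ] open 0.011 tilt 15.08 yaw -1.2
TCP feeder [113.7  -3.7 135.2] mouth est [-0.9 -4.3 85.7]
rail y [47.  51.1 54.9] 2598 z 91.9
tray +side (tool z) [45.2 45.8] 3946
```

```bash
python3 -m creep '[[[0,0,0],[-0.0016,0.006,0],-1],[[0,0,0],[-0.0021,0.008,0],-1],[[0,0,0],[-0.002,0.0075,0],-1],[[0,0,0],[-0.0013,0.0046,0],-1],[[0,0,0],[0,0,0.001],-1],[[0,0,0],[0,0,0.0015],-1],[[0,0,0],[0,0,0.001],-1],[[0,0,0],[0,0,0],-1]]'; python3 m.py 8
```

```text
time: 8.27
tool_pos: [0.6354, -0.0209, 0.1078]
tool_rot: [-1.563, -0.19, -0.222]
force: [0.3, -1.1, -3.3]
opening: 0.011
t 8.2667 force [ 0.3 -1.1 -3.3] open 0.011 tilt 15.05 yaw -1.17
TCP feeder [113.5   0.3 107.8] mouth est [-1.1 -0.3 58.3]
rail y [47.  51.1 54.9] 2883 z 91.9
tray +side (tool z) [45.3 49.5] 3828
```

View pics/w8.png

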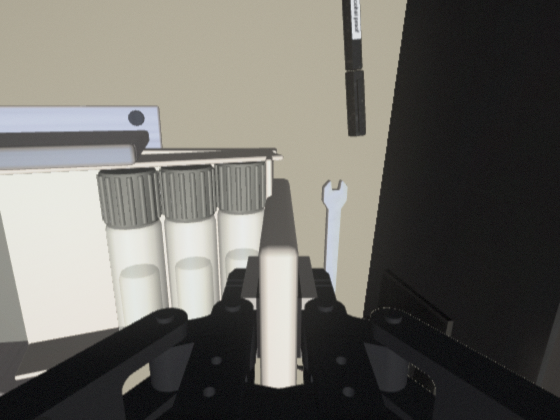

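```bash
python3 -m creep '[[[0,0,-1.5],[-0.0006,-0.0032,0],-1],[[0,0,-1.5],[-0.0006,-0.0032,0],-1],[[0,0,0],[0,0,0],-1]]'; python3 m.py 9
```

```text
time: 8.62
tool_pos: [0.6318, -0.0215, 0.1136]
tool_rot: [-1.56, -0.231, -0.264]
force: [0.3, 0.7, -4.0]
opening: 0.0107
t 8.6167 force [ 0.3  0.7 -4. ] open 0.0107 tilt 18.08 yaw -1.2
TCP feeder [109.8  -0.3 113.6] mouth est [-2.  -0.9 58.2]
rail y [47.  51.1 54.9] 3023 z 91.9
tray +side (tool z) [45.1 49.5] 3931
```

```bash
python3 -m creep '[[[0,0,-2],[-0.0005,-0.0043,0.0003],-1],[[0,0,-3],[-0.0008,-0.0064,0.0002],-1],[[0,0,-4],[-0.0012,-0.0086,0],-1],[[0,0,-4],[-0.0012,-0.0086,0],-1],[[0,0,-3],[-0.0008,-0.0064,0],-1],[[0,0,-2],[-0.0005,-0.0043,0],-1],[[0,0,0],[0,0,0],-1],[[0,0,0],[0,0,0],-1],[[0,0,0],[0,0,0],-1],[[0,0,0],[0,0,0],-1]]'; python3 m.py 10
```

```text
time: 9.55
tool_pos: [0.6121, -0.0204, 0.1461]
tool_rot: [-1.521, -0.476, -0.508]
force: [0.2, 0.2, -2.5]
opening: 0.0111
t 9.55 force [ 0.2  0.2 -2.5] open 0.0111 tilt 36.0 yaw -1.21
TCP feeder [ 90.1   0.4 146.1] mouth est [ 0.8 -0.2 59. ]
rail y [44.6 50.2 54.8] 3741 z 91.9
tray +side (tool z) [45.6 49.6] 3533
```

View pics/w10.png

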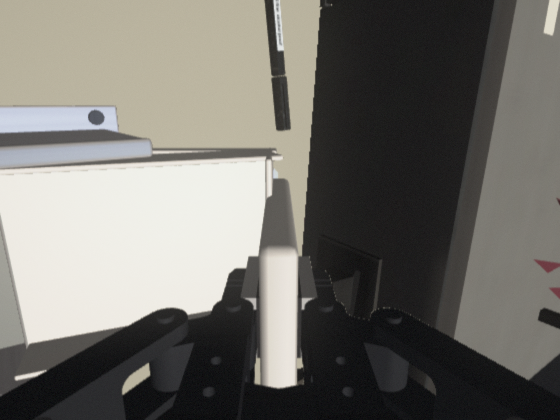

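View pics/s10.png

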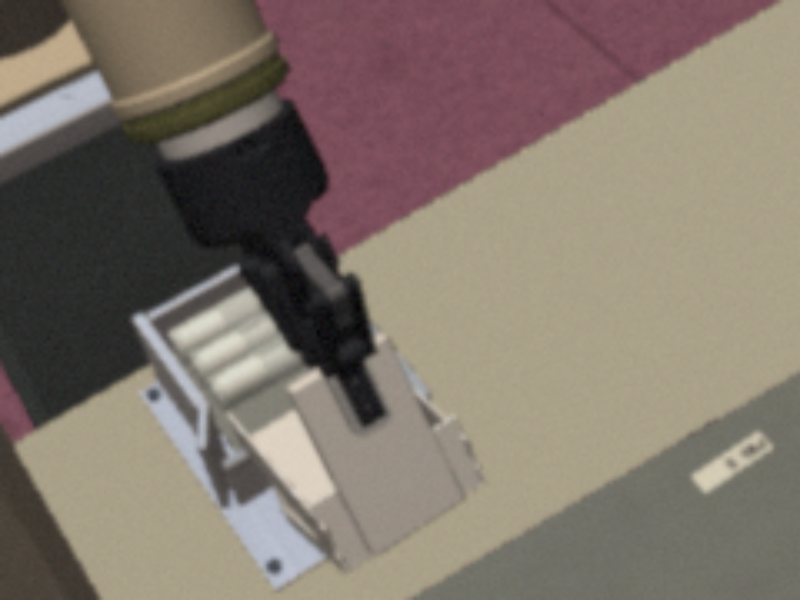

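```bash
python3 -m creep '[[[0,0,0],[0,0,-0.001],-1],[[0,0,0],[0.002,-0.003,-0.001],-1],[[0,0,0],[0.0059,-0.0081,0],-1],[[0,0,0],[0.0118,-0.0162,0],-1],[[0,0,0],[0.0147,-0.0202,0],-1],[[0,0,0],[0.0147,-0.0202,0],-1],[[0,0,0],[0.0118,-0.0162,0],-1],[[0,0,0],[0.0059,-0.0081,0],-1],[[0,0,3],[0.002,-0.003,0],-1],[[0,0,6],[0,0,0],-1],[[0,0,6],[0,0,0],-1],[[0,0,6],[0,0,0],-1]]'
python3 -m creep '[[[0,0,6],[0,0,0],-1],[[0,0,6],[0,0,0],-1],[[0,0,3],[0,0,0],-1],[[0,0,0],[0,0,0],-1],[[0,0,0],[0,0,0],-1]]'
python3 m.py 11
```

```text
time: 10.65
tool_pos: [0.6107, -0.0224, 0.2644]
tool_rot: [-1.563, -0.187, -0.219]
force: [0.3, -0.6, -2.6]
opening: 0.011
time: 11.07
tool_pos: [0.6115, -0.0224, 0.2622]
tool_rot: [-1.571, 0.016, -0.017]
force: [-0.2, -0.2, -2.4]
opening: 0.0113
t 11.0667 force [-0.2 -0.2 -2.4] open 0.0113 tilt 0.03 yaw -1.19
TCP feeder [ 89.6  -1.6 262.2] mouth est [-33.9  -2.2 244.1]
rail y [47.4 51.5 55.4] 1986 z 91.8
tray +side (tool z) [45.6 45.8] 3024
```

View pics/w11.png

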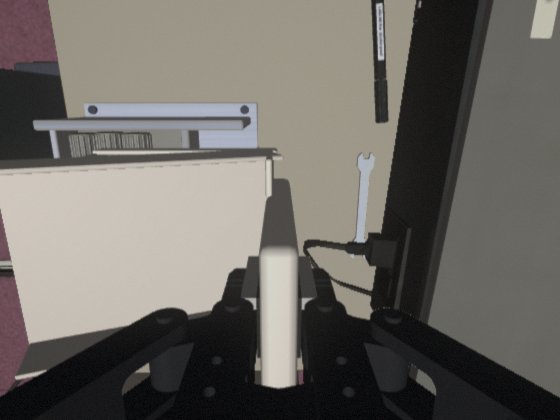

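View pics/s11.png

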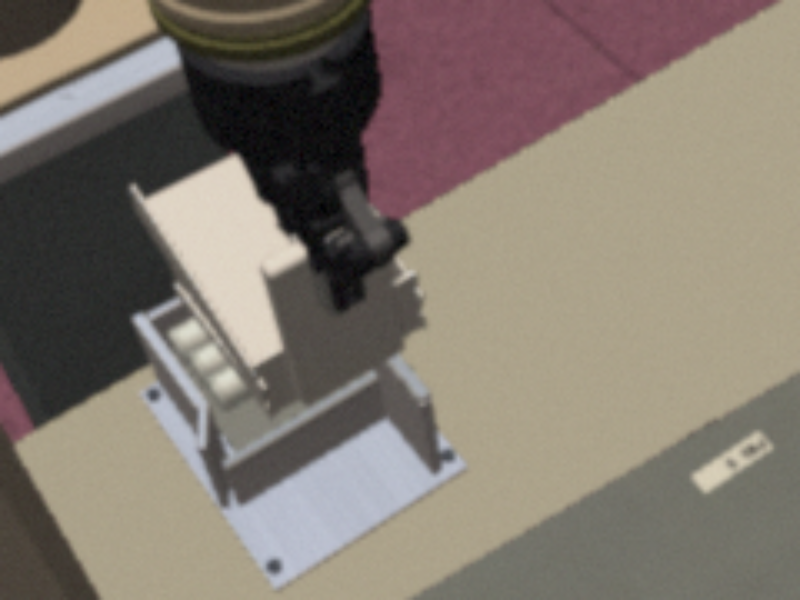

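```bash
python3 -m creep '[[[0,0,0],[-0.002,0,0.012],-1],[[0,0,0],[-0.004,0,0.024],-1],[[0,0,0],[-0.006,0,0.036],-1],[[0,0,0],[-0.006,0,0.036],-1],[[0,0,0],[-0.006,0,0.036],-1],[[0,0,0],[-0.006,0,0.036],-1],[[0,0,0],[-0.006,0,0.036],-1],[[0,0,0],[-0.006,0,0.036],-1],[[0,0,0],[-0.004,0,0.026],-1],[[0,-3.2,0],[-0.0017,0,0.014],-1],[[0,-6,0],[0,0,0],-1],[[0,-6,0],[0,0,0],-1]]'
python3 -m creep '[[[0,0,0],[0,0.01,0],-1],[[0,0,0],[0,0.02,0],-1],[[0,0,0],[0,0.03,0],-1],[[0,0,0],[0,0.03,0],-1],[[0,0,0],[0,0.03,0],-1],[[0,0,0],[0,0.03,0],-1],[[0,0,0],[0,0.02,0],-1],[[0,0,0],[0,0.01,0],-1],[[0,0,0],[0,0,0],-1],[[0,0,0],[0,0,0],-1]]'
python3 m.py 12
```

```text
time: 12.17
tool_pos: [0.5678, 0.2731, 0.2636]
tool_rot: [-1.561, -0.199, 0.197]
force: [-0.4, 0.2, -3.0]
opening: 0.0111
time: 13.0
tool_pos: [0.5694, 0.2707, 0.0837]
tool_rot: [-1.562, -0.191, 0.19]
force: [-0.4, 0.4, -1.8]
opening: 0.0112
t 13.0 force [-0.4  0.4 -1.8] open 0.0112 tilt 0.04 yaw 13.91
TCP feeder [ 41.3 290.6  83.7] mouth est [-77.7 257.8  65.7]
tray +side (tool z) [45.3 45.5] 3026
```

View pics/s12.png

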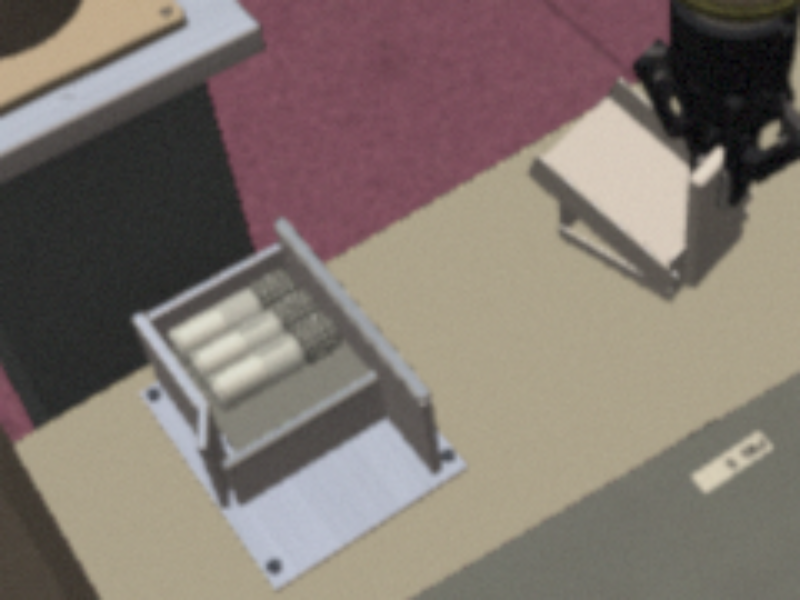

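Three tubes lie parallel in the channel against the stop. Lowering the tray the last 14 mm gently.

```bash
python3 -m creep '[[[0,0,0],[0,0.006,0],-1],[[0,0,0],[0,0.004,0],-1],[[0,0,0],[0,0.002,0],-1],[[0,0,0],[0,0.001,0],-1],[[0,0,0],[0,0,0],-1],[[0,0,0],[0,0,0],-1]]'
```

```text
time: 13.6
tool_pos: [0.5695, 0.2705, 0.0701]
tool_rot: [-1.562, -0.192, 0.192]
force: [0.1, 0.7, -3.3]
opening: 0.0116
```

```bash
python3 -m creep '[[[0,0,0],[0,0.001,0],-1],[[0,0,0],[0,0.001,0],-1],[[0,0,0],[0,0,0],-1]]'
```

```text
time: 13.85
tool_pos: [0.5698, 0.2706, 0.0689]
tool_rot: [-1.562, -0.192, 0.191]
force: [-0.9, -1.1, 2.8]
opening: 0.0109
```

```bash
python3 -m creep '[[[0,0,0],[0,0,0],-0.4],[[0,0,0],[0,0,0],-0.2],[[0,0,0],[0,0,0],0],[[0,0,0],[0,0,0],0],[[0,0,0],[0,0,0],0],[[0,0,0],[0,0,0],0],[[0,0,0],[0,-0.01,0],0],[[0,0,0],[0,-0.02,0],0],[[0,0,0],[0,-0.035,0],0],[[0,0,0],[0,-0.04,0],0],[[0,0,0],[0,-0.04,0],0],[[0,0,0],[0,-0.03,0],0]]'
python3 -m creep '[[[0,0,0],[0,0,0],0],[[0,0,0],[0,0,0],0],[[0,0,0],[0,0,0],0]]'
python3 - <<'E'
from h import *
s=env.read_state();f=env.grab_frame('wrist');P,m=cloud(f,wristT(s,f));cv2.imwrite('pics/w13.png',f['pixels'][:,:,::-1]);P=P[m]
k=(P[:,2]>.1)&(P[:,2]<.125)&(P[:,0]>.5)&(P[:,0]<.65)&(P[:,1]>.15)&(P[:,1]<.35);h=P[k]
print('handle',np.percentile(h[:,2],[5,50,95]),cv2.minAreaRect((h[:,:2]*1000).astype(np.float32)))
for n in('scene','side'):
    f=env.grab_frame(n);cv2.imwrite(f'pics/{n}13.png',f['pixels'][:,:,::-1])
    for q in('jar','marker','spanner'): print(n,q,[(r['bbox'],round(r['score'],2)) for r in env.recognise(f,q)[:1]])
    if n=='side':
        Q,m=cloud(f);Q=Q[m];O=np.array([.522,-.0189]);a=np.radians(-1.2);x=(Q[:,:2]-O)@[np.cos(a),np.sin(a)]*1000;y=(Q[:,:2]-O)@[-np.sin(a),np.cos(a)]*1000
        for x0 in range(-102,-5,8):
            b=Q[(x>x0)&(x<x0+8)&(abs(y)<38)];print(x0,np.median(b[:,2]).round(3),end='; ')
print(s['time'],s['opening'],s['tool_pos'])
E
```

```text
time: 14.85
tool_pos: [0.5698, 0.2708, 0.2478]
tool_rot: [-1.561, -0.195, 0.189]
force: [0.7, 0.6, 1.0]
opening: 0.0425
time: 15.1
tool_pos: [0.5691, 0.2704, 0.2428]
tool_rot: [-1.562, -0.192, 0.192]
force: [-0.4, 0.3, -0.6]
opening: 0.0428
handle [0.1078353  0.11015143 0.11157779] ((571.0236206054688, 270.68450927734375), (11.796242713928223, 59.26547622680664), 13.683310508728027)
scene jar [([156.9, 212.2, 18.2, 40.1], 0.63)]
scene marker [([269.5, 213.3, 43.6, 11.4], 0.53)]
scene spanner [([336.5, 211.8, 25.6, 6.9], 0.5)]
side jar [([364.0, 156.6, 26.2, 37.6], 0.68)]
side marker [([138.6, 194.4, 104.4, 112.1], 0.67)]
side spanner [([158.8, 219.0, 41.2, 22.7], 0.64)]
-102 0.059; -94 0.06; -86 0.056; -78 0.062; -70 0.063; -62 0.06; -54 0.064; -46 0.067; -38 0.064; -30 0.052; -22 0.045; -14 0.046; -6 0.048; 15.1 0.04284271621498486 [0.56913262 0.27035924 0.2427987 ]
```

View pics/w13.png

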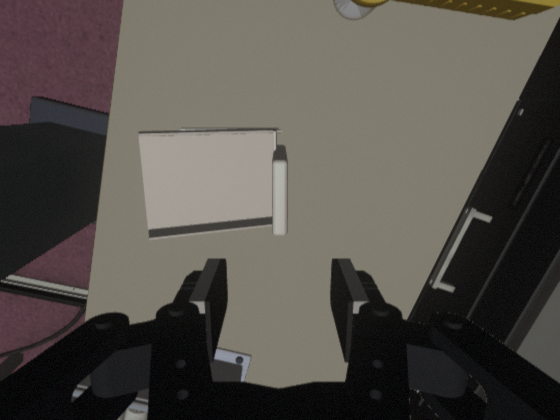

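View pics/side13.png

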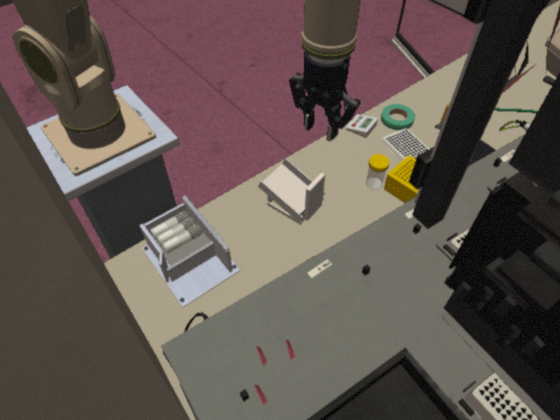

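The wrist picture shows the tray empty, standing at about (140–285, 130–235) with the gripper clear of it. In the side picture the three tubes lie crosswise in the channel at about (175, 230), and the jar is still at (377, 175). The heights agree with that: tube tops from feeder x = -104 to -26 mm, then bare channel floor. The handle top is level at 110 mm. I am handing in.

```bash
python3 -c "
from workcell import env
print(env.finish_job())"
```

```text
the job is handed in; nothing more can be done
None
```

The feeder is loaded: all three tubes are in the channel, and the empty tray is back on the bench. I handed the job in at about 15 s; it gave no verdict.

**What I did:** I gripped the tray by its handle and carried it to the head of the channel. With the mouth over the sill and the side about 1 mm from the guide rail, I tipped it to 36°. All three tubes rolled in. I then lifted the tray away, levelled it, set it down at its original spot about 0.15 m from the feeder, and backed the gripper off.

**Last checks:**
- **Tubes:** they lie crosswise one behind the other against the stop. Heights show tube tops from about feeder x = -104 to -26 mm and bare floor beyond. The gripper stayed clear of them in every picture.
- **Tray:** it is empty, and its handle top reads 110 mm, so it stands flat. It sits within 1 mm and 0.4° of where it started.
- **Forces:** the readings I took stayed within about 5 N.
- **Bystanders:** the arm never went near the jar, marker or spanner. The jar and marker were found where they had been in the scene view.
- **Disagreements:** the side-view matches for marker and spanner were false (boxes on the feeder). The spanner's box in the scene view came out narrower than at the start. I did not measure the spanner again after the wrist pictures taken while tipping.

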